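# Open the day-locked dial padlock and take it off the tool chest

## Task

The studio's tool chest is on day-lock, so its dial padlock needs only the last number: turn the dial, click by click, until the long white line rests in the click notch at the small mark by the shackle, then let go of it. Take the lock by its case, tug it back until the shackle is drawn right out, work the open shackle off the staple and finish still holding the lock up in the gripper, dial upward and steady, well clear above the chest (10 cm or more), with the shackle left open. Leave the jar, the foil roll and the wooden fid where they are.

Things in the scene. Friction and masses are not known exactly. Their poses are not given: they have to be found in the camera images.
- lock: Round steel dial padlock, about 0.4 kg, lying loose on its back on the chest's top, its shackle through the staple. Case: disc 52 mm across, 22 mm thick. Origin: centre of the case's underside (case spans z 0 to 22 mm); z points up, out of the dial; +x towards the shackle's bow, y across the shackle. It can slide and turn a little on the staple.
- lock_knob (a point): On the dial's axis, 34 mm above the lock's underside, inside the black ribbed round knob to grip: 25 mm across, z 26 to 41 mm of the lock. Under it the dial's flange, 42 mm across, z 22 to 26 mm. Lock axes.
- lock_index (a point): The small black index mark on top of the case's rim, lock x = 23 mm, y = 0, z = 22 mm, on the side where the shackle comes out; 5 mm from dial_line when the dial is at 0.
- dial_line (a point): Outer end of the long white line on the dial's flange, 20.5 mm from the axis; the line is also drawn on the knob's top from its centre outward. The other 11 ticks are short and thin.
- dial (a joint): Angle of the dial on the lock, rad: 0 (same as 6.28) with the long white line at the index; grows anticlockwise seen from above; no stops, turns either way; starts between 1.0 and 5.2. 12 click notches 0.524 rad apart, one of them at 0; a spring plunger (about 0.015 N m) draws it into the nearest notch when let go. The shackle is free only within about 0.13 rad of 0.
- shackle (a joint): How far the shackle is drawn out of the case along the lock's +x, m: 0 shut, 0.026 fully drawn (a stop). Stiff (about 2.5 N), stays where it is left, does not swivel. At the wrong number it gives 1.5 mm, then holds fast.
- shackle_bow (a point): Middle of the shackle's bow, lock x = 54 mm + joint shackle, z = 11 mm. The shackle is an 8 mm round bar: two legs along the lock's x at y = +14 mm (toe, the leg that comes free and passes through the staple) and y = -14 mm (heel, stays in the case), joined by the half-round bow.
- toe_tip (a point): Rounded tip of the toe leg: lock x = 16 mm + joint shackle, y = 14 mm, z = 11 mm; hidden in the case while shut. Fully drawn it stands at x = 42 mm, which leaves a 16 mm gap to the case (edge at x = 26 mm at most) for the staple to pass out of.
- chest: Fixed plywood tool chest, 280 mm (x) by 340 mm (y) by 110 mm high; origin at the centre of its underside, so its top is at z = 110 mm. The front board of the top (towards -x) is fixed, the rear board is the lid; a steel hasp strap (2.5 mm thick, 36 mm wide, hinge knuckle 9 mm high behind it) reaches from the lid forward over the staple.
- staple_eye (a point): Centre of the staple's opening, 11 mm above the chest's top; axes of the chest. Fixed steel loop across the chest's x: 4 mm thick in x, 23 mm wide (y), 24 mm high; opening 15 mm wide, 2.5 to 20 mm above the top. The toe leg runs through it along x; at the start it is near lock x = 34 mm. Pulling the case towards chest -x, the bow catches on it and the shackle draws out, about 38 mm of pull in all.
- flux_jar: Bystander: jar with a black cap, 56 mm across, 60 mm high, on the chest's lid; origin at its underside.
- foil_roll: Bystander: roll of copper foil, a ring 68 mm across and 12 mm high, lying on the chest's lid; origin at its underside.
- fid: Bystander: wooden fid (stick for opening lead came), about 160 mm long, 18 mm thick, lying on the bench beside the chest; origin at the underside of its middle.
Things that resemble listed ones, but are neither listed nor needed, are in the scene too. What is shaped like the lock but green is not meant.

How it is judged:
On the way, in this order (a step that is already met when the one before it is completed fails the run):
1. the dial has been let go in the notch with its white line at the index mark (within about 0.15 rad) (distance between dial_line and lock_index below 0.006 m and contact force between the fingers and lock below 0.2 N), for 0.2 s.
2. the shackle is drawn out while the lock is still on the staple (value of joint shackle above 0.022 m and distance between toe_tip and staple_eye below 0.06 m and z of lock in the frame of chest below 0.125 m), for 0.1 s.
At the end, for the whole second after the job is handed in: The lock is held in the fingers, at rest (under 30 mm/s), dial upward within 20 degrees, its underside at least 95 mm above the chest's top and touching the chest nowhere, with the shackle still drawn out at least 18 mm (z of lock in the frame of chest above 0.205 m and value of joint shackle above 0.018 m and contact force between the fingers and lock above 2 N and contact force between lock and chest below 0.1 N and angle between lock's own z axis and vertical below 0.35 rad and linear speed of lock below 0.03 m/s); the arm keeps its last pose, push and grip.
It fails at once if a bystander is shifted by more than 25 mm (distance of any of flux_jar, foil_roll, fid from where it was at the start of the episode above 0.025 m).
It also fails if it takes over 70 s, if anything falls off the work surface, if the arm or the gripper's body presses on something with over 40 N, if the wrist force passes 120 N, or if a joint passes its speed limit or range.

## Robot

A 6-joint arm with a two-finger parallel gripper is mounted at the origin on the work surface. World frame = base frame: x ahead of the robot, y to its left, z up, the work surface at z = 0. Lengths are in m, angles in rad, forces in N, time in s.
With the tool pointing down it reaches from about 0.325 to 0.9 m from the base axis. Payload 6.1 kg.
Tool frame: the origin (TCP) lies midway between the tips of the shut fingers; the grasp point (between the pads) lies 19 mm behind it; z points along the fingers, y is the line along which they close (so a half turn about z gives the same grasp; the last joint's range is limited). The gripper opens to 85 mm and grips with 20 to 120 N. Pads are 22 mm wide; open, the fingers measure 114 mm over their backs; the gripper's body (76 mm by 85 mm) begins 54 mm behind the grasp point. The pads swing forward as they close: fully open they stand 13 mm farther back than shut.
Start: joints at [-0.126, 0.22, 1.526, -0, 1.395, -0.126], TCP at [0.625, -0, 0.231] pointing down, gripper open.
Joint ranges: [-2.98, 2.98], [-0.91, 2.08], [0.09, 2.57], [-1.24, 4.39], [0.2, 2.65], [-2.68, 2.68]. Speed limits (rad/s): [2.57, 2.57, 3.01, 3.14, 3.14, 3.14].

## Interface

Orientations are given as [roll, pitch, yaw] about the fixed x, y, z axes, in that order (R = Rz(yaw) Ry(pitch) Rx(roll)).
In Python, from plant import movep, move_l, set_joints, gripper_to, hold, inverse_kinematics, observe, get_image, get_calibration, Unreachable, job_done gives the robot as it stands. Calls block until the motion is done:
- movep(position, orientation): joint-space move of the TCP to a pose.
- move_l(position, feed=0.15, rotation=None, max_force=None): straight line of the TCP; rotation=None keeps the orientation; feed is the mean speed in m/s. With max_force (N) it stops when the force on the tool has changed by that much, and returns True; else False.
- set_joints(angles): joint-space move.
- gripper_to(opening, f_grip=None): finger opening in m; f_grip is the grip in N (None keeps the last); returns when the fingers have stopped.
- hold(seconds).
- inverse_kinematics(position, orientation): joint angles nearest the present ones, or None.
- observe(): the state.
- get_image(name): name is "scene" or "side" or "wrist"; returns (picture, depth): 384x512x3 uint8, red, green, blue; 384x512 float32, m along the optical axis (not along the pixel's ray), 0 where there is no reading.
- get_calibration(name): a dict with "intrinsics" (3x3 intrinsics, pixels), "world_from_camera" (4x4, takes a point from camera to world coordinates). Camera axes: x right, y down, z forward; pixel columns grow to the right and rows downward; lengths in m; the calibration is good to about 2 mm. A picture is of the moment at which its call begins: read the wrist's pose just before it. get_calibration takes no time and is no camera call; for the wrist camera it gives the pose at the moment of the call.
A pose or a line that the arm cannot do raises Unreachable and nothing moves.
- job_done(): hands the job in; it is judged then, once.
The state is a dict: "time_s": time; "q": joint angles; "joint_velocities": joint speeds; "joint_torque": joint torques, N m; "eef_pos": TCP position; "tcp_rot": TCP orientation; "ft_force": force on the tool from outside, world axes, zero at the start; "torque": the same for the moment, N m; "opening": finger opening in m; "grasp_force": force on a finger pad.
Only numpy, scipy, OpenCV 4.12 (cv2) and the standard library are available. Lean on these libraries where they do the work, as an engineer would, in place of code of your own. Each camera call takes 0.05 s, during which the arm holds its last target. There are 200 camera calls.

## Working session

There is one attempt and no reset: what is moved stays moved. The work goes in short steps, each a Python script; the robot and the scene stay as the last script left them, time stands still between calls to the robot, and variables do not carry over. Pictures are saved under pics/ and viewed, at most 10 in all, crops included, and the job is handed in when it is done.

```bash
ls; mkdir -p pics
python3 - <<'E'
from plant import *
import cv2,numpy as np
a,da=get_image("scene");b,db=get_image("side");w,dw=get_image("wrist")
np.savez("s0.npz",a=a,da=da,b=b,db=db,w=w,dw=dw,**{k+m:np.array(get_calibration(n)[m]) for k,n in zip("abw",["scene","side","wrist"]) for m in ("intrinsics","world_from_camera")})
im=np.hstack([cv2.resize(a,(800,600))])
cv2.imwrite("pics/scene.png",im[:,:,::-1]); cv2.imwrite("pics/wrist.png",cv2.resize(w,(800,600))[:,:,::-1])
o=observe();print(o["time_s"],o["tcp_rot"],o["opening"])
for n in ("scene","side","wrist"): print(get_calibration(n))
E
```

```text
pics
0.15 [-3.14006303e+00 -2.02236264e-04  1.57083890e+00] 0.08504407542532294
{'intrinsics': array([[380.30692967,   0.        , 250.59832996],
       [  0.        , 380.30692967, 184.76642513],
       [  0.        ,   0.        ,   1.        ]]), 'world_from_camera': array([[ 0.6509477 ,  0.65239384, -0.38813577,  0.87800498],
       [ 0.75912029, -0.55816956,  0.3349375 , -0.3020759 ],
       [ 0.00186559, -0.51266853, -0.85858459,  0.78143621],
       [ 0.        ,  0.        ,  0.        ,  1.        ]])}
{'intrinsics': array([[485.93945039,   0.        , 247.03967307],
       [  0.        , 485.93945039, 193.39474854],
       [  0.        ,   0.        ,   1.        ]]), 'world_from_camera': array([[ 0.80693849, -0.35677191,  0.47070594,  0.11596364],
       [-0.59034543, -0.46221676,  0.66170079, -0.68257805],
       [-0.01850808, -0.81183094, -0.58359916,  0.7032989 ],
       [ 0.        ,  0.        ,  0.        ,  1.        ]])}
{'intrinsics': array([[308.85984479,   0.        , 256.52133817],
       [  0.        , 308.85984479, 190.18785019],
       [  0.        ,   0.        ,   1.        ]]), 'world_from_camera': array([[ 9.99998176e-01, -6.94155395e-04, -1.77962292e-03,
         6.24468713e-01],
       [-1.18503242e-03, -9.56129180e-01, -2.92942975e-01,
         7.59090847e-02],
       [-1.49820146e-03,  2.92944549e-01, -9.56128258e-01,
         3.74700524e-01],
       [ 0.00000000e+00,  0.00000000e+00,  0.00000000e+00,
         1.00000000e+00]])}
```

View pics/scene.png

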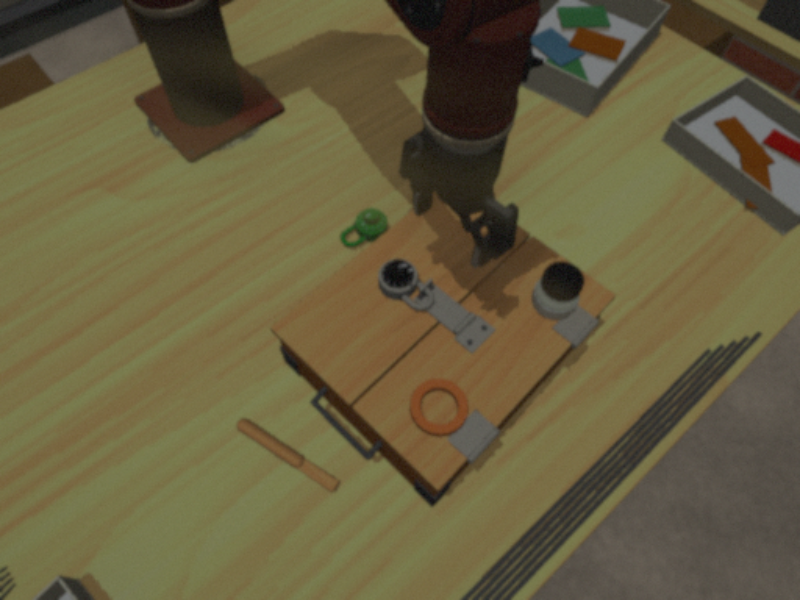

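View pics/wrist.png

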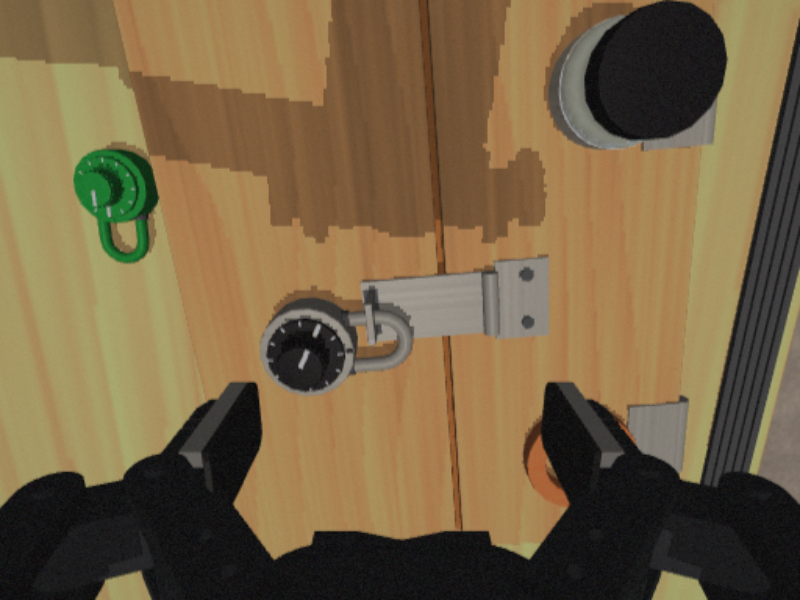

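Candidates in the 800x600 wrist view: the steel lock with the black dial at (308,348) and a green look-alike at (115,190). I choose the steel one because its shackle goes through the staple at (371,315). The jar is at (650,75) and the foil roll at (565,460). The dial's white line points about 60° anticlockwise of the shackle direction. Next I take a closer view and measure.

```bash
cat > h.py <<'E'
from plant import *
import numpy as np,cv2
def grab(n="wrist"):
    c=get_calibration(n);im,d=get_image(n);return im,d,np.array(c["intrinsics"]),np.array(c["world_from_camera"])
def cloud(d,K,T):
    v,u=np.mgrid[:d.shape[0],:d.shape[1]]
    P=np.stack([(u-K[0,2])/K[0,0]*d,(v-K[1,2])/K[1,1]*d,d],-1)@T[:3,:3].T+T[:3,3]
    P[d<=0]=np.nan;return P
def topdown(im,K,T,c,z,half=0.05,n=600):
    # rectified view of plane z around c: right=+x, up=+y
    s=2*half/n
    g=np.array([[c[0]-half,c[1]+half],[c[0]+half,c[1]+half],[c[0]+half,c[1]-half],[c[0]-half,c[1]-half]])
    P=np.c_[g,np.full(4,z)]-T[:3,3];q=P@T[:3,:3]@K.T;q=(q[:,:2]/q[:,2:]).astype(np.float32)
    M=cv2.getPerspectiveTransform(q,np.float32([[0,0],[n,0],[n,n],[0,n]]))
    return cv2.warpPerspective(im,M,(n,n),flags=cv2.INTER_CUBIC)
def measure(P,c0,zt=None):
    top=np.nanmedian(P[...,2][(abs(P[...,0]-c0[0])<.1)&(abs(P[...,1]-c0[1])<.1)]) if zt is None else zt
    near=np.hypot(P[...,0]-c0[0],P[...,1]-c0[1])<.04
    out={'top':top}
    for k,(a,b) in dict(knob=(.037,.045),case=(.018,.0235)).items():
        m=near&(P[...,2]>top+a)&(P[...,2]<top+b);Q=P[m].astype(np.float32)
        (x,y),r=cv2.minEnclosingCircle(Q[:,:2].copy());out[k]=(round(x,4),round(y,4),round(r,4),len(Q),np.median(Q[:,2]).round(4))
    return out
E
python3 - <<'E'
from h import *
s=np.load("s0.npz");P=cloud(s['dw'],s['wintrinsics'],s['wworld_from_camera'])
r,c=int(360*.64),int(305*.64);print(P[r,c]);c0=P[r,c];print(measure(P,c0))
# approach: lock at image centre, camera ~0.2 above
o=observe();T=get_calibration("wrist")["world_from_camera"];f=np.array(T)[:3,2]
goal=np.array([c0[0]+.015,c0[1],.14]);d=(np.array(T)[2,3]-.05-goal[2])/-f[2]
newcam=goal-f*d;move_l(list(np.array(o["eef_pos"])+newcam-np.array(T)[:3,3]))
hold(.3)
im,dd,K,T=grab();P=cloud(dd,K,T);np.savez("s1.npz",im=im,d=dd,K=K,T=T);m=measure(P,c0);print(m,observe()["eef_pos"])
cv2.imwrite("pics/close.png",cv2.resize(im,(800,600),interpolation=cv2.INTER_CUBIC)[:,:,::-1])
k=topdown(im,K,T,m['knob'][:2],m['top']+.041,.045,390);q=topdown(im,K,T,[m['knob'][0]+.02,m['knob'][1]],m['top']+.024,.045,390)
cv2.imwrite("pics/td.png",np.hstack([k,q])[:,:,::-1])
E
```

```text
[ 0.57593834 -0.02449177  0.15310078]
{'top': np.float64(0.11527902734227263), 'knob': (0.5725, -0.0296, 0.0121, 518, np.float32(0.153)), 'case': (0.5812, -0.0243, 0.0357, 1586, np.float32(0.1368))}
{'top': np.float64(0.11266825977623132), 'knob': (0.5725, -0.0297, 0.0129, 1259, np.float32(0.1526)), 'case': (0.5812, -0.0244, 0.0357, 1680, np.float32(0.1337))} [ 0.59177991 -0.04341683  0.18091728]
```

View pics/td.png

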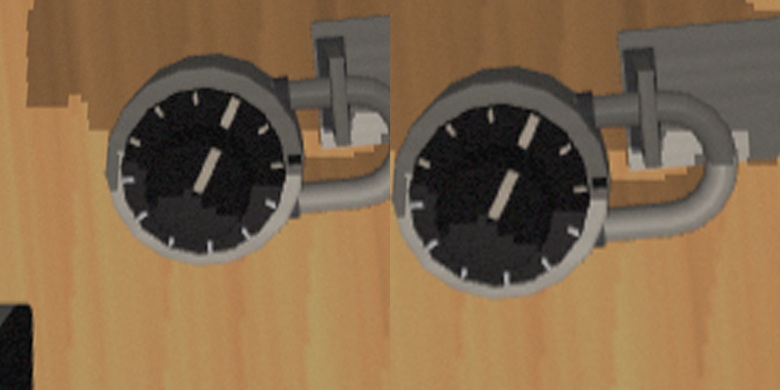

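View pics/close.png

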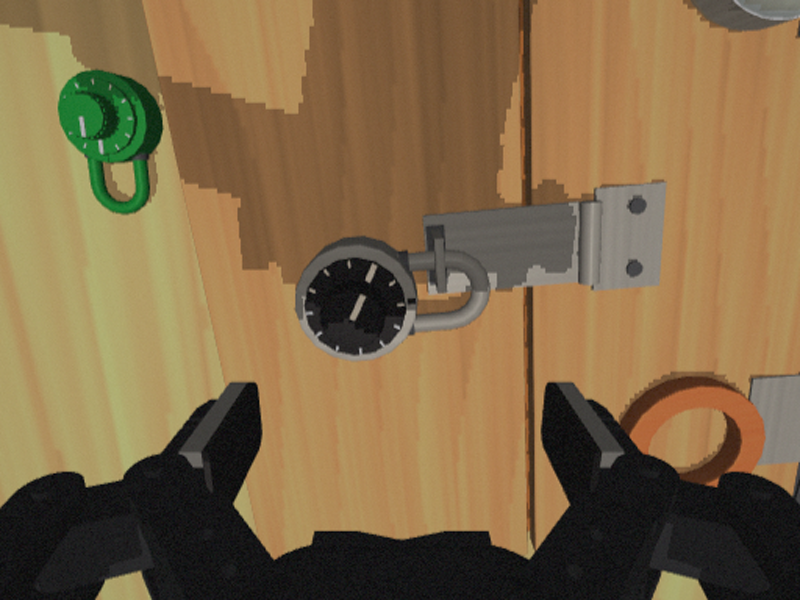

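The close view confirms the steel lock at (357,300). The index is at about 7° and the white line at about 65°, so the dial is two notches anticlockwise of the index. Lock yaw is about 0.1 rad. I'll turn the dial -60°.

Run:
```python
from h import *
x,y=.5725,-.0297
y0=1.57+.52
gripper_to(.05,20)
movep([x,y,.18],[np.pi,0,y0]);move_l([x,y,.139],feed=.06,max_force=8)
print(observe()["eef_pos"],observe()["q"],observe()["ft_force"])
gripper_to(.0,20);o=observe();print(o["opening"],o["grasp_force"],o["eef_pos"],o["ft_force"])
for k in range(1,5):
    q=inverse_kinematics([x,y,.139],[np.pi,0,y0-1.047*k/4])
    set_joints(q)
    o=observe();print(k,np.round(q,2),o["torque"],o["time_s"])
hold(.2)
gripper_to(.05);hold(.5)
move_l([x,y,.185],feed=.1)
movep([.59,-.0434,.181],[np.pi,0,1.5708]);hold(.3)
im,dd,K,T=grab();P=cloud(dd,K,T);m=measure(P,[x,y]);print(m,observe()["time_s"])
c=m['knob']
q=topdown(im,K,T,[c[0]+.01,c[1]],m['top']+.024,.045,500)
cv2.imwrite("pics/td2.png",q[:,:,::-1])
```

```text
[ 0.5727327  -0.02974523  0.13926207] [-1.89382457e-01  1.81292400e-01  1.75114557e+00  1.57438579e-05
  1.20871515e+00 -7.08518241e-01] [-0.0196741  -0.02904587 -1.00550228]
0.022817577161418152 19.629572331905365 [ 0.57267302 -0.02993114  0.13976318] [-2.03675858 -1.89137892  3.76363515]
1 [-0.19  0.18  1.75  0.    1.21 -0.45] [-0.05352023  0.20623804 -0.02068744] 3.6833
2 [-0.19  0.18  1.75  0.    1.21 -0.19] [-0.00432113 -0.03261958 -0.00496514] 4.0417
3 [-0.19  0.18  1.75 -0.    1.21  0.08] [-0.03917026 -0.22323647  0.02510328] 4.4
4 [-0.19  0.18  1.75 -0.    1.21  0.34] [-0.11637853 -0.61355443  0.02239455] 4.7583
{'top': np.float64(0.11321445230950312), 'knob': (0.5728, -0.0296, 0.0127, 1235, np.float32(0.1526)), 'case': (0.5788, -0.026, 0.0328, 1693, np.float32(0.1337))} 7.375
```

View pics/td2.png

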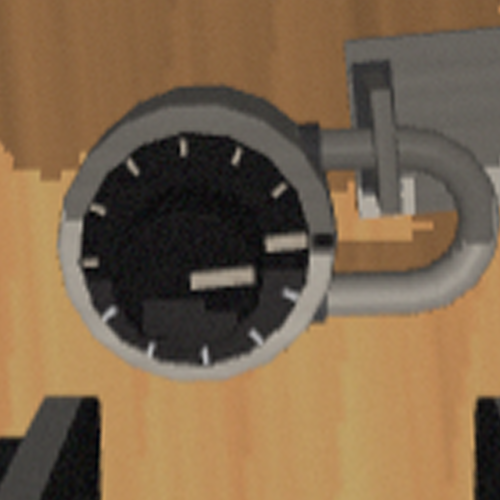

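The white line, at (285,242), now sits at the index mark (323,240). Next I take the case across its sides and pull.

Run:
```python
from h import *
x,y,a=.5727,-.0297,.085
R=[np.pi,0,a];u=np.array([np.cos(a),np.sin(a),0])
gripper_to(.078,60)
movep([x,y,.19],R);print(move_l([x,y,.111],feed=.07,max_force=8))
gripper_to(0,60);o=observe();print(o["opening"],o["grasp_force"],o["eef_pos"],o["ft_force"])
p=np.array([x,y,.113]);move_l(list(p),feed=.02)
for s in (.01,.02,.03,.036,.039):
    st=move_l(list(p-u*s),feed=.03,max_force=30);o=observe();print(s,st,o["eef_pos"],o["ft_force"].round(1),o["opening"])
    if st: break
hold(.2)
im,dd,K,T=grab();cv2.imwrite("pics/pull.png",im[:,:,::-1])
s,_,K,T=grab("scene");n=topdown(s,K,T,[x,y],.125,.08,384);cv2.imwrite("pics/pull2.png",np.hstack([im[:,100:],n])[:,:,::-1]);print(observe()["time_s"])
```

```text
False
0.04978516152126234 62.73580212146044 [ 0.57334334 -0.03014743  0.11220369] [-1.84201101 -1.20438811  5.29570398]
0.01 False [ 0.56218328 -0.03024867  0.11271574] [-0.1  1.8 -4.2] 0.04969995983125174
0.02 False [ 0.55225464 -0.03105815  0.11290271] [-0.5  4.1 -3.9] 0.04978968049341836
0.03 False [ 0.54259799 -0.03168614  0.11293823] [ 0.4  5.4 -4.1] 0.04959477337191403
0.036 False [ 0.53766023 -0.03198724  0.11339162] [ 3.8  7.6 -5.5] 0.04981665028820954
0.039 False [ 0.53730191 -0.03209843  0.11448461] [12.1  8.4 -7.9] 0.04977728060463856
13.3667
```

View pics/pull2.png

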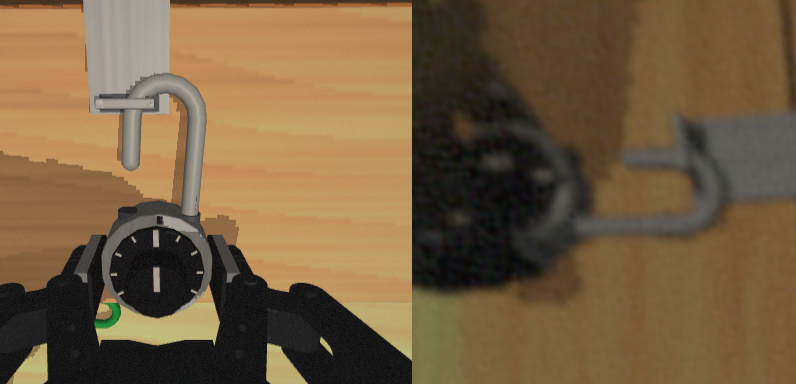

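The shackle is fully drawn: the toe tip shows at (131,165), with the bow on the staple at (127,103). I'll bring the lock back so the staple sits in the open gap, then look before lifting.

Run:
```python
from h import *
x,y,a=.5727,-.0297,.085
u=np.array([np.cos(a),np.sin(a),0]);v=np.array([-np.sin(a),np.cos(a),0])
p=np.array([x,y,.1135])+v*.002
for s in (-.034,-.025,-.015,-.005,.0,.003):
    st=move_l(list(p+u*s),feed=.03,max_force=15);o=observe();print(s,st,o["eef_pos"],o["ft_force"].round(1))
    if st: break
hold(.2)
im,dd,K,T=grab();P=cloud(dd,K,T);np.savez("s2.npz",im=im,d=dd,K=K,T=T)
cv2.imwrite("pics/gap.png",cv2.resize(im,(800,600),interpolation=cv2.INTER_CUBIC)[:,:,::-1])
```

```text
-0.034 False [ 0.53860966 -0.03119905  0.11351722] [ 0.6  0.9 -4.6]
-0.025 False [ 0.54763201 -0.02992272  0.11338881] [ 0.3  0.6 -4.7]
-0.015 False [ 0.55766356 -0.028946    0.11342237] [ 0.3  0.9 -4.6]
-0.005 False [ 0.56763469 -0.02810861  0.1134519 ] [-1.1 -0.4 -4.2]
0.0 False [ 0.57271233 -0.02770264  0.11353463] [-0.4  0.1 -2.8]
0.003 False [ 0.57567905 -0.02744613  0.1135373 ] [-0.1 -0.3 -5.4]
```

View pics/gap.png

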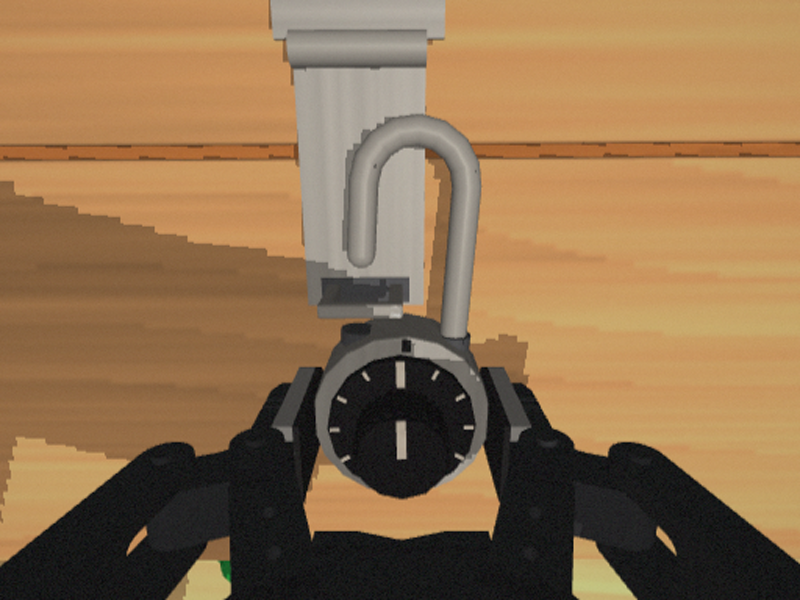

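The staple at (363,290) sits freely in the gap, between the toe tip (360,265) and the case (355,318), and the forces are near zero. I lift straight up.

Run:
```python
from h import *
p=np.array(observe()["eef_pos"])
for z,f in ((.12,.03),(.13,.03),(.145,.03),(.165,.05),(.26,.08)):
    st=move_l([p[0],p[1],z],feed=f,max_force=12);o=observe();print(z,st,o["eef_pos"],o["ft_force"].round(1),o["opening"])
    if st: break
hold(.5)
im,dd,K,T=grab();s,_,K,T=grab("side")
cv2.imwrite("pics/up.png",np.hstack([im[:,100:],s[:,100:]])[:,:,::-1]);print(observe()["time_s"],observe()["grasp_force"])
```

```text
0.12 False [ 0.57583504 -0.02752238  0.1205412 ] [-0.2  0.1 -4.4] 0.049945966633611644
0.13 False [ 0.57566632 -0.02748308  0.13031384] [-0.2 -0.4 -3.9] 0.04969042002948922
0.145 False [ 0.57546926 -0.02745113  0.14507452] [ 0.3 -0.2 -5. ] 0.04959727114435135
0.165 False [ 0.57569451 -0.02749242  0.16545043] [ 0.2 -0.5 -3.9] 0.04969844431908115
0.26 False [ 0.57504936 -0.02740127  0.25911211] [ 0.6  0.8 -4.1] 0.04982805941085454
19.925 63.484499277547
```

View pics/up.png

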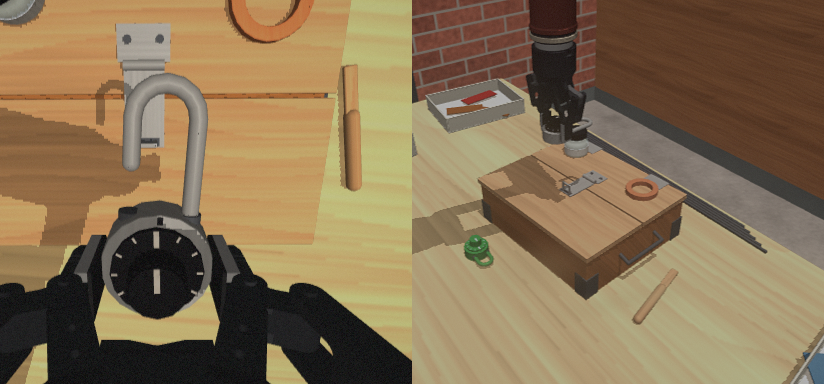

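The lock hangs level in the gripper with its shackle open, about 14 cm clear of the chest, and the bystanders I can see are untouched. Handing in.

```bash
python3 -c "
from plant import *
hold(.5);print(job_done())"
```

```text
the job is handed in; nothing more can be done
None
```

I handed the job in at about 20 s (no verdict came back): the dial was set to its mark and let go, the shackle drawn fully out and worked off the staple, and the lock is held level about 14 cm above the chest with the shackle open.

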